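# Clip the lifting handle onto the frozen-sample rack

## Task

The filled tube rack is about to be lowered into the cold bath. Pick up the snap-gate lifting handle (the one with the square knob and the sprung gate across its mouth, not the open one with the round knob) and push it straight down over the steel loop of the rack that holds the tubes, until the gate has snapped shut beneath the loop and the handle stands upright with its feet on the rack; then let go. Leave the open handle standing where it is.

Things in the scene. Friction and masses are not known exactly. Their poses are not given: they have to be found in the camera images.
- clip_grip (a point): Snap-gate lifting handle, loose, 0.17-0.3 kg, upright on its feet. Point: centre of its grey square knob, 28 x 28 x 46 mm, 95 mm above the feet's underside; z up. Below it an aluminium arch, an upside-down U in y-z, 16 mm thick in x, roof underside 60 mm above the feet's underside, 34 mm between legs: it straddles a bar along x. Feet 40 (x) by 66 mm (y) overall, 42 mm inside. 116 mm tall.
- clip_gate (a joint): Flat steel gate across the mouth of the snap-gate handle, 14 mm above its feet's underside, hinged on the leg at -y. 0 rad: sprung shut; it swings up into the arch, to 1.45. A bar pushed against it from below (3 to 10 N, least near its tip) opens it; it springs shut once the bar is about 38 mm from the hinge, near the roof.
- full_rack_loop (a point): Middle of the top bar (8 mm thick, along x) of the steel loop, 90 mm wide, on the filled rack; z up. The rack is a fixed blue block 140 x 150 x 40 mm with nine white capped tubes in rows at y = +58 and -58 mm, 21 mm proud of its top. Its top is 55 mm below the point; feet on it, the bar lies 1 mm under the arch's roof. A like rack without tubes stands nearby: not that one.
- open_grip (a point): Bystander: open lifting handle, loose, with the same arch but no gate, and a round grey knob 48 mm across; 114 mm tall, standing on the bench. The point is on its axis, 95 mm above the bench. Leave it alone.
Mind the look-alikes: they are no part of the job. What is shaped like the part that bears clip_grip but blue is not meant. What is shaped like the part that bears full_rack_loop but pink is not meant.

How it is judged:
On the way:
1. the filled rack's loop has pushed the gate open (value of joint clip_gate above 0.3 rad and distance between clip_grip and full_rack_loop below 0.095 m), for 0.03 s.
At the end, for the whole second after the job is handed in: The filled rack's loop bar lies inside the arch of the snap-gate handle (within 17 mm of its middle across, 35 mm along the bar, and 33 to 48 mm below the knob's centre), the gate is shut beneath it (under 0.12 rad), and the handle stands upright within 0.2 rad (y of full_rack_loop in the frame of clip_grip between -0.017 and 0.017 m and z of full_rack_loop in the frame of clip_grip between -0.048 and -0.033 m and x of full_rack_loop in the frame of clip_grip between -0.035 and 0.035 m and value of joint clip_gate below 0.12 rad and angle between clip_grip's own z axis and vertical below 0.2 rad and velocity of joint clip_gate below 0.3 rad/s); the robot touches nothing.
It fails at once if the open handle was moved more than 25 mm (distance of open_grip from where it was at the start of the episode above 0.025 m).
It also fails if it takes over 35 s, if anything falls off the work surface, if the arm or the gripper's body presses on something with over 40 N, if the wrist force passes 120 N, or if a joint passes its speed limit or range.

## Robot

A 6-joint arm with a two-finger parallel gripper is mounted at the origin on the work surface. World frame = base frame: x ahead of the robot, y to its left, z up, the work surface at z = 0. Lengths are in m, angles in rad, forces in N, time in s.
With the tool pointing down it reaches from about 0.35 to 0.775 m from the base axis. Payload 5.5 kg.
Tool frame: the origin (TCP) lies at the very end of the fingers, on their centre line; the grasp point (between the pads) lies env.hold_point_z behind it (env.hold_point_z is the distance from the TCP to the grasp point, in m); z points along the fingers, y is the line along which they close (so a half turn about z gives the same grasp; the last joint's range is limited). The gripper opens to 85 mm and grips with 20 to 120 N. Pads are 22 mm wide; open, the fingers measure 114 mm over their backs; the gripper's body (76 mm by 85 mm) begins 54 mm behind the grasp point. The pads swing forward as they close: fully open they stand 13 mm farther back than shut.
Start: joints at [-1.281, 0.313, 0.046, 1.304, 0, 1.431], TCP at [0.24, -0.523, 0.231] pointing down, gripper open.
Joint ranges: [-2.76, 2.76], [-0.86, 1.69], [-1.03, 1.26], [-2.2, 2.34], [-1.47, 1.5], [-3.14, 3.14]. Speed limits (rad/s): [2.57, 2.57, 3.14, 3.14, 3.14, 3.14].

## Interface

Orientations are given as a unit quaternion [w, x, y, z].
In Python, from workcell import env gives the robot as it stands.
- The arm moves only by the tool carry_out, never from a script. Its argument "steps" is a list of rows, each a list of 3 entries, a list of its own where there are three numbers: the turn, a rotation vector about the tool's x, y, z in degrees, then the shift along the tool's x, y, z in cm, then the closure in counts, from 0 (fully open) to 255 (shut). A call has exactly 8 rows; each row is the pose to reach, as a shift and turn from the pose commanded when the call began, along the tool's axes at that moment; what a row does not reach only later rows make up. A row lasts 1/8 s, in which the tool goes at most 62.5 mm and 10.7 degrees, less where a joint would pass 70% of its speed; a pose out of reach is approached as far as the arm can. A call with a gripper value outside its range is refused whole. The fingers move at their own pace and stop on an object; "force" is the grip in N (left out, the last holds). Time passes only in rows, so rows that repeat a pose let the fingers close, or fill a call up. It gives the time, the measured TCP pose, the force, the opening and the grip force at its end, in the units of the state.
- env.get_state(): the state, without advancing time (a new reading comes with each control period).
- env.read_camera(name): name is "side" or "top" or "wrist"; returns (picture, depth): 420x560x3 uint8, red, green, blue; 420x560 float32, m along the optical axis (not along the pixel's ray), 0 where there is no reading.
- env.get_calibration(name): a dict with "fx", "fy", "cx", "cy" (pixels), "origin" and "orientation" of the camera in the world. Camera axes: x right, y up, looking along -z (the intrinsics and any distortion apply to the point x, -y, -z); pixel columns grow to the right and rows downward; lengths in m; the calibration is good to about 2 mm. A picture is of the moment at which its call begins: read the wrist's pose just before it. get_calibration takes no time and is no camera call; for the wrist camera it gives the pose at the moment of the call.
- env.hand_in(): hands the job in; it is judged then, once.
The state is a dict: "clock": time; "joint_pos": joint angles; "qvel": joint speeds; "tau": joint torques, N m; "tcp_pos": TCP position; "orientation": TCP orientation; "wrist_force": force on the tool from outside, world axes, zero at the start; "ft_torque": the same for the moment, N m; "finger_gap": finger opening in m; "grip_force": force on a finger pad.
Only numpy, scipy, OpenCV 4.12 (cv2) and the standard library are available. Lean on these libraries where they do the work, as an engineer would, in place of code of your own. Each camera call takes 0.05 s, during which the arm holds its last target. There are 200 camera calls.

## Working session

There is one attempt and no reset: what is moved stays moved. The work goes in short steps, Python scripts to look and compute and a tool call to move; the robot and the scene stay as the last step left them, time stands still between calls to the robot, and variables do not carry over. Pictures are saved under pics/ and viewed, at most 10 in all, crops included, and the job is handed in when it is done.

Besides the shell and the picture viewer there is one more tool, called after "Emit:" as name(argument=value, ...), one argument or row to a line, values as JSON. carry_out: Moves the arm, as the interface text tells. Its arguments: {"type":"object","properties":{"steps":{"type":"array","items":{"type":"array"}},"force":{"type":"number"}},"required":["steps"]}

```bash
mkdir -p pics; cat > h.py <<'E'
from workcell import env
import numpy as np, cv2
from scipy.spatial.transform import Rotation as R
def q(o): return R.from_quat([o[1],o[2],o[3],o[0]])
def cloud(name):
    c=env.get_calibration(name); im,d=env.read_camera(name)
    v,u=np.mgrid[0:420,0:560]
    p=np.stack([(u-c['cx'])/c['fx']*d,-(v-c['cy'])/c['fy']*d,-d],-1)
    P=p@q(c['orientation']).as_matrix().T+np.array(c['origin'])
    P[d<=0]=np.nan
    return im,d,P
E
python3 - <<'E'
from h import *
s=env.get_state();print(s,env.hold_point_z)
for n in('top','side'):
    im,d,P=cloud(n);c=env.get_calibration(n);print(n,c)
    np.savez('pics/'+n,im=im,P=P)
    cv2.imwrite(f'pics/{n}.png',im[...,::-1])
E
```

```text
{'clock': 0.0, 'joint_pos': array([-1.28058607e+00,  3.14026031e-01,  4.50014138e-02,  1.30360106e+00,
        6.51897094e-06,  1.43119026e+00]), 'qvel': array([ 0.00126552, -0.0001967 ,  0.00192732, -0.00148165, -0.0001934 ,
       -0.00088743]), 'tau': array([-1.07031294e-03, -4.80622101e+01,  2.98534763e+01,  1.94330671e-02,
       -2.54894712e-04, -3.17886688e-06]), 'tcp_pos': array([ 0.23945002, -0.5222199 ,  0.23040346]), 'orientation': array([-9.12327761e-04,  9.76995575e-01,  2.13257614e-01, -6.55615914e-05]), 'wrist_force': array([-0.34680766,  0.22244649,  0.09843401]), 'ft_torque': array([-0.02728821, -0.00128752,  0.04532265]), 'grip_force': 0.0, 'finger_gap': 0.085220060111124} 0.0187
top {'fx': 504.6513315753076, 'fy': 504.6513315753076, 'cx': 276.21259788938164, 'cy': 211.63612597609702, 'origin': array([0.32556838, 0.01391325, 1.09587304]), 'orientation': array([ 0.7058168 ,  0.05479164, -0.04749743, -0.70467333])}
side {'fx': 471.9967498140922, 'fy': 471.9967498140922, 'cx': 278.3063258641646, 'cy': 216.35689521178836, 'origin': array([0.43118867, 0.71930894, 0.52105143]), 'orientation': array([-0.0329226 , -0.01612303,  0.48251405,  0.87512076])}
```

View pics/top.png

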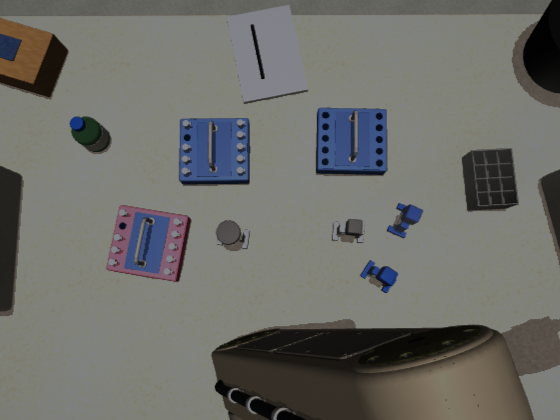

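View pics/side.png

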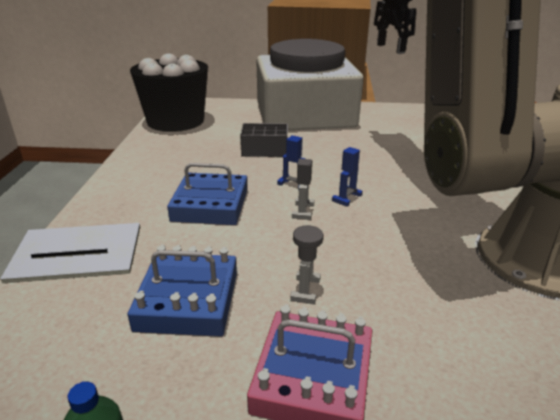

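The top view shows the grey square-knob handle at (354,228), with feet at (336,231) and (362,231). The filled blue rack's loop is at (212,146) and the open handle at (229,233). The blue and pink look-alikes, and the rack without tubes at (352,140), are separate from these.

```bash
python3 - <<'E'
from h import *
D=np.load('pics/top.npz');P=D['P'];im=D['im']
def reg(P,u0,u1,v0,v1,zl,zh):
    Q=P[v0:v1,u0:u1].reshape(-1,3);return Q[(Q[:,2]>zl)&(Q[:,2]<zh)]
k=reg(P,325,375,205,248,.09,.14);print('knob',len(k),np.nanpercentile(k,[2,50,98],axis=0))
t=k[k[:,2]>.108];print('top',t.mean(0),cv2.minAreaRect(t[:,:2].astype('f4')*1000))
# feet
f=reg(P,325,375,205,248,.004,.03);print('feet',len(f),cv2.minAreaRect(f[:,:2].astype('f4')*1000), np.nanmedian(f[:,2]))
l=reg(P,195,230,105,190,.08,.12);print('loop',len(l),l.mean(0),np.percentile(l,[1,50,99],axis=0),cv2.minAreaRect(l[:,:2].astype('f4')*1000))
r=reg(P,170,260,105,190,.03,.05);print('rack',cv2.minAreaRect(r[:,:2].astype('f4')*1000))
o=reg(P,205,260,205,260,.1,.13);print('open',o.mean(0))
D=np.load('pics/side.npz');P=D['P']
k=reg(P,290,318,150,220,.075,.13);print('side knob',len(k),np.percentile(k,[2,50,98],axis=0))
l=reg(P,145,225,240,290,.085,.12);print('side loop',len(l),l.mean(0),np.percentile(l,[1,50,99],axis=0),cv2.minAreaRect(l[:,:2].astype('f4')*1000))
E
```

```text
knob 237 [[ 0.42634225 -0.14297964  0.09440655]
 [ 0.43976708 -0.12771484  0.11618279]
 [ 0.45387373 -0.11519831  0.12009562]]
top [ 0.44009914 -0.12892307  0.11638117] ((440.4259033203125, -129.26791381835938), (27.36920738220215, 27.759328842163086), 85.56604766845703)
feet 239 ((454.5656433105469, -134.68505859375), (89.77198028564453, 103.99515533447266), 0.0710483193397522) 0.011189724711534899
loop 174 [0.61382072 0.15927169 0.09714216] [[0.56920421 0.15581749 0.08340528]
 [0.61514822 0.15927988 0.0979809 ]
 [0.66106435 0.16345739 0.10248176]] ((615.669189453125, 159.5702362060547), (93.79121398925781, 8.162646293640137), 0.13835011422634125)
rack ((616.75439453125, 160.7041473388672), (140.98826599121094, 149.82147216796875), 0.5092681050300598)
open [0.42836715 0.11787073 0.11416209]
side knob 446 [[ 0.42608    -0.23968238  0.07626523]
 [ 0.44366655 -0.11628984  0.09521191]
 [ 0.47152342 -0.11136917  0.11716405]]
side loop 346 [0.61486068 0.16378587 0.09569836] [[0.56955346 0.15904589 0.08607574]
 [0.61452092 0.16412281 0.09644489]
 [0.66153186 0.1673503  0.10009336]] ((615.6201782226562, 162.9777069091797), (96.45524597167969, 9.23562240600586), 1.1112619638442993)
```

```bash
cat >> h.py <<'E'
def go(p,yaw,s=None):
    "shift(cm), turn(deg) in tool axes to TCP p, tool down with tool x at yaw deg"
    s=s or env.get_state();T=q(s['orientation'])
    G=R.from_euler('z',yaw,degrees=True)*R.from_rotvec([np.pi,0,0])
    print('yaw now',np.degrees(np.arctan2(*T.as_matrix()[[1,0],0])),'tcp',s['tcp_pos'],'shift',T.inv().apply(np.array(p)-s['tcp_pos'])*100,'turn',(T.inv()*G).as_rotvec(degrees=True))
E
python3 -c "
from h import *
go([.44,-.129,.22],-4)
c=env.get_calibration('wrist');s=env.get_state();T=q(s['orientation']);print(T.inv().apply(c['origin']-s['tcp_pos']),(T.inv()*q(c['orientation'])).as_matrix())"
```

```text
yaw now 24.626583140957013 tcp [ 0.2394582  -0.52224722  0.23048051] shift [ 34.61655878 -27.38941005   1.10288313] turn [-9.81012225e-02  1.00326740e-02  2.86265883e+01]
[ 0.07424514 -0.00058903 -0.14367383] [[ 7.04123017e-04  9.56514152e-01  2.91685071e-01]
 [ 9.99999737e-01 -6.22942969e-04 -3.71184804e-04]
 [-1.73340354e-04  2.91685256e-01 -9.56514339e-01]]
```

Emit:
carry_out(
  steps=[
    [[0,0,3.5],[4.3,-3.4,0.1],0],
    [[0,0,7],[8.7,-6.8,0.3],0],
    [[0,0,10.5],[13,-10.3,0.4],0],
    [[0,0,14],[17.3,-13.7,0.5],0],
    [[0,0,18],[21.6,-17.1,0.7],0],
    [[0,0,22],[26,-20.5,0.8],0],
    [[0,0,25],[30.3,-24,1.0],0],
    [[0,0,28.6],[34.6,-27.4,1.1],0],
  ],
)

```text
clock: 1.1
tcp_pos: [0.4403, -0.1277, 0.22]
orientation: [-0.0, 0.999, -0.036, -0.0]
wrist_force: [0.8, -0.7, -0.2]
finger_gap: 0.0853
grip_force: 0.0
```

```bash
python3 - <<'E'
from h import *
im,d,P=cloud('wrist');cv2.imwrite('pics/w1.png',im[...,::-1])
go([.44,-.129,.22],-4)
m=(np.hypot(P[...,0]-.44,P[...,1]+.129)<.05)
t=P[m&(P[...,2]>.108)&(P[...,2]<.13)]
print(len(t),t.mean(0),np.percentile(t,[1,99],axis=0),cv2.minAreaRect(t[:,:2].astype('f4')*1000))
f=P[m&(P[...,2]>.004)&(P[...,2]<.02)];print(len(f),cv2.minAreaRect(f[:,:2].astype('f4')*1000),f.mean(0))
E
```

```text
yaw now -3.9092822195736985 tcp [ 0.4420766  -0.12242132  0.21996128] shift [-0.16232137  0.67047255 -0.00676556] turn [-0.23349706 -0.05686711  0.09083388]
1258 [ 0.44081111 -0.12774337  0.11656926] [[ 0.4259255  -0.14161852  0.10902462]
 [ 0.45374774 -0.11399353  0.11853581]] ((439.17919921875, -127.6673355102539), (27.775005340576172, 28.48019790649414), 84.7282943725586)
720 ((439.3125915527344, -127.76914978027344), (65.52539825439453, 40.19805908203125), 85.07687377929688) [ 0.44576796 -0.12789267  0.01411276]
```

View pics/w1.png

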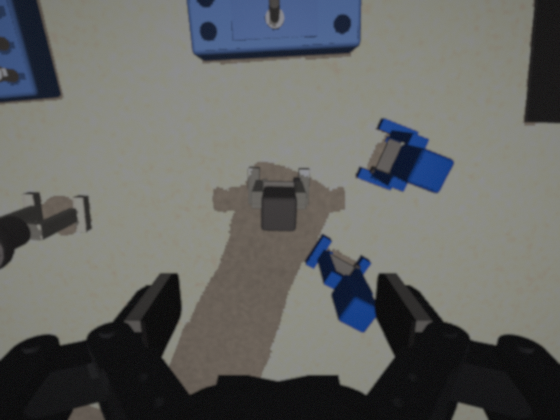

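The wrist view shows the knob at (278,210), centred between the fingers, with the blue handles clear at (355,300) and (425,165). The settled pose comes next, then the descent.

```bash
python3 -c "
from h import *
im,d,P=cloud('wrist');m=(np.hypot(P[...,0]-.44,P[...,1]+.129)<.05)
for a,b in((.108,.13),(.004,.02)):
  t=P[m&(P[...,2]>a)&(P[...,2]<b)];print(len(t),cv2.minAreaRect(t[:,:2].astype('f4')*1000))
go([.4395,-.128,.075],-5)"
```

```text
1261 ((439.1861572265625, -127.65738677978516), (28.019912719726562, 28.574798583984375), 85.19683074951172)
712 ((439.0636901855469, -130.14306640625), (70.12401580810547, 39.71967697143555), 84.46434020996094)
yaw now -3.631310504941147 tcp [ 0.44100876 -0.12501525  0.21990557] shift [-0.1268543   0.33155505 14.49006797] turn [-0.0951529   0.02017518  1.36867332]
```

Emit:
carry_out(
  steps=[
    [[0,0,1],[0,0,1],0],
    [[0,0,1],[0,0,3.5],0],
    [[0,0,1],[0,0,6.5],0],
    [[0,0,1],[0,0,8.5],0],
    [[0,0,1],[0,0,9.5],0],
    [[0,0,1],[0,0,9.5],0],
    [[0,0,1],[0,0,9.5],0],
    [[0,0,1],[0,0,9.5],0],
  ],
)

```text
clock: 2.2
tcp_pos: [0.4406, -0.1299, 0.1261]
orientation: [0.0, 0.999, -0.044, 0.001]
wrist_force: [-1.1, 0.6, 0.2]
finger_gap: 0.085
grip_force: 0.0
```

```bash
python3 -c "
from h import *
go([.4393,-.128,.075],-5)"
```

```text
yaw now -4.987990563478846 tcp [ 0.44056586 -0.12994217  0.12612758] shift [-0.1511963  -0.18644349  5.11237862] turn [ 0.0444642  -0.09193995  0.01197375]
```

Emit:
carry_out(
  steps=[
    [[0,0,0],[-0.1,-0.2,1.5],0],
    [[0,0,0],[-0.1,-0.2,3],0],
    [[0,0,0],[-0.1,-0.2,4.5],0],
    [[0,0,0],[-0.1,-0.2,5.1],0],
    [[0,0,0],[-0.1,-0.2,5.1],60],
    [[0,0,0],[-0.1,-0.2,5.1],140],
    [[0,0,0],[-0.1,-0.2,5.1],255],
    [[0,0,0],[-0.1,-0.2,5.1],255],
  ],
  force=70,
)

```text
clock: 3.2
tcp_pos: [0.4396, -0.1278, 0.0749]
orientation: [0.0, 0.999, -0.043, 0.001]
wrist_force: [-0.4, -0.9, 3.7]
finger_gap: 0.0275
grip_force: 69.0
```

Emit:
carry_out(
  steps=[
    [[0,0,0],[0,0,-1.5],255],
    [[0,0,0],[0,0,-4],255],
    [[0,0,0],[0,0,-7],255],
    [[0,0,0],[0,0,-10],255],
    [[0,0,0],[0,0,-13],255],
    [[0,0,0],[0,0,-15],255],
    [[0,0,0],[0,0,-15.5],255],
    [[0,0,0],[0,0,-15.5],255],
  ],
)

```text
clock: 4.2
tcp_pos: [0.4389, -0.1273, 0.2288]
orientation: [-0.0, 0.999, -0.043, -0.0]
wrist_force: [-0.1, -0.4, -2.3]
finger_gap: 0.0275
grip_force: 69.2
```

```bash
python3 -c "
from h import *
go([.6155,.161,.23],0)"
```

```text
yaw now -4.974759440387173 tcp [ 0.43891968 -0.12729396  0.22876393] shift [ 15.09145307 -30.25206607  -0.12642915] turn [-0.01062584  0.02903897 -4.97476172]
```

Emit:
carry_out(
  steps=[
    [[0,0,-1],[1.5,-3,0],255],
    [[0,0,-2],[4,-8,0],255],
    [[0,0,-3],[6.5,-13,0],255],
    [[0,0,-4],[9,-18,0],255],
    [[0,0,-5],[11.5,-23,0],255],
    [[0,0,-5],[13.6,-27.3,0],255],
    [[0,0,-5],[14.8,-29.6,0],255],
    [[0,0,-5],[15.1,-30.2,0],255],
  ],
)

```text
clock: 5.2
tcp_pos: [0.6177, 0.1265, 0.227]
orientation: [-0.014, 0.999, 0.031, -0.002]
wrist_force: [-0.8, -1.1, -2.2]
finger_gap: 0.0275
grip_force: 69.7
```

Emit:
carry_out(
  steps=[
    [[0,0,0],[0,0,0],255],
    [[0,0,0],[0,0,0],255],
    [[0,0,0],[0,0,0],255],
    [[0,0,0],[0,0,0],255],
    [[0,0,0],[0,0,0],255],
    [[0,0,0],[0,0,0],255],
    [[0,0,0],[0,0,0],255],
    [[0,0,0],[0,0,0],255],
  ],
)

```text
clock: 6.2
tcp_pos: [0.6178, 0.1258, 0.2292]
orientation: [-0.014, 0.999, 0.031, -0.001]
wrist_force: [0.3, 0.9, -2.1]
finger_gap: 0.0274
grip_force: 69.6
```

```bash
python3 - <<'E'
from h import *
go([.6155,.161,.23],0)
ims=[]
for n in('side','wrist','top'):
    im,d,P=cloud(n)
    np.savez('pics/b'+n,im=im,P=P);ims.append(im)
    # bar between .088 and .104
    m=(abs(P[...,0]-.615)<.055)&(abs(P[...,1]-.161)<.02)&(P[...,2]>.085)&(P[...,2]<.106)
    l=P[m];print(n,len(l))
    if len(l)>20:print(np.percentile(l,[2,50,98],axis=0),cv2.minAreaRect(l[:,:2].astype('f4')*1000))
    m=(abs(P[...,0]-.615)<.055)&(abs(P[...,1]-.161)<.06)&(P[...,2]>.142)&(P[...,2]<.175)
    l=P[m]
    if len(l)>20:print('feet',np.percentile(l,[2,50,98],axis=0),cv2.minAreaRect(l[:,:2].astype('f4')*1000))
cv2.imwrite('pics/b.png',cv2.resize(np.vstack([ims[0][100:400,80:320]]),None,fx=2,fy=2)[...,::-1])
cv2.imwrite('pics/bw.png',ims[1][...,::-1])
E
```

```text
yaw now 3.524885478327107 tcp [0.61780853 0.12582435 0.22923585] shift [-0.01421562 -3.52587343  0.02030999] turn [-1.56961291  0.09856147  3.52397521]
side 352
[[0.57051909 0.15931452 0.08650588]
 [0.61421967 0.16410944 0.09654351]
 [0.66012182 0.16656684 0.09982639]] ((615.8079833984375, 162.68215942382812), (95.96188354492188, 9.75322151184082), 0.6672351956367493)
feet [[0.596717   0.10365799 0.15615813]
 [0.61227268 0.15347351 0.16604371]
 [0.63458637 0.16175449 0.17393601]] ((617.7032470703125, 132.56398010253906), (40.175533294677734, 59.43210220336914), 3.615666627883911)
wrist 510
[[0.62175015 0.15861514 0.08664872]
 [0.64270821 0.16217437 0.09870477]
 [0.66279907 0.16644074 0.10102313]] ((642.5006713867188, 162.6172332763672), (43.505271911621094, 7.994599342346191), 0.9140158891677856)
feet [[0.61014001 0.10204384 0.15893213]
 [0.6225114  0.13214824 0.17083813]
 [0.63831309 0.16049309 0.17329601]] ((620.81884765625, 130.68614196777344), (33.609649658203125, 61.06376266479492), 3.310696601867676)
top 0
```

View pics/b.png

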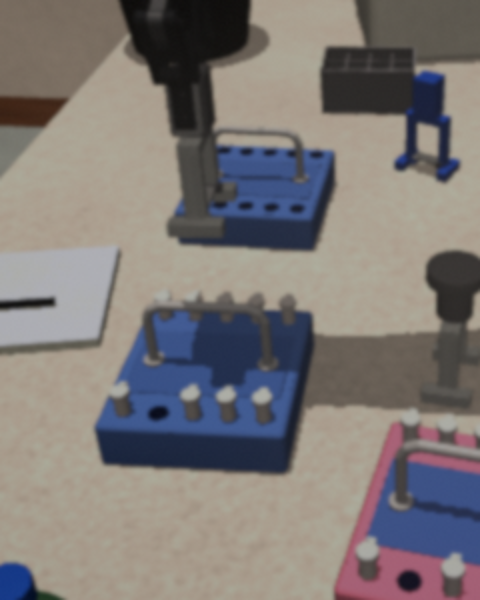

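View pics/bw.png

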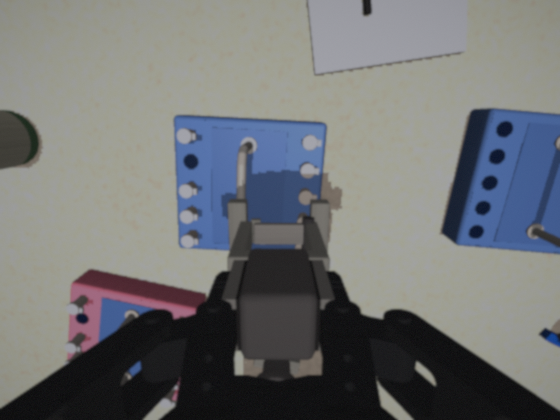

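The handle hangs level over the rack but about 36 mm short in y (wrist view: loop at (243,180), handle at (280,240)). I'll finish the move with the measured correction, aiming for bar y of about 0.161–0.162.

Emit:
carry_out(
  steps=[
    [[-0.8,0,1.7],[0,-1,0],255],
    [[-1.6,0,3.3],[0,-2,0],255],
    [[-1.6,0,3.3],[0,-3,0],255],
    [[-1.6,0,3.3],[0,-3.6,0],255],
    [[-1.6,0,3.3],[0,-3.6,0],255],
    [[-1.6,0,3.3],[0,-3.6,0],255],
    [[-1.6,0,3.3],[0,-3.6,0],255],
    [[-1.6,0,3.3],[0,-3.6,0],255],
  ],
)

```text
clock: 7.35
tcp_pos: [0.6178, 0.1273, 0.2303]
orientation: [-0.013, 0.999, 0.032, -0.002]
wrist_force: [0.1, 0.1, -2.6]
finger_gap: 0.0275
grip_force: 69.6
```

```bash
cat > m.py <<'E'
from h import *
go([.6155,.1615,.23],0.4)
print(env.get_state()['joint_pos'])
ims=[]
zt=env.get_state()['tcp_pos'][2]-.075
for n in('side','wrist'):
    im,d,P=cloud(n);ims.append(im)
    m=(abs(P[...,0]-.615)<.055)&(abs(P[...,1]-.161)<.02)&(P[...,2]>.085)&(P[...,2]<.106)
    l=P[m];print(n,len(l))
    if len(l)>20:print(np.percentile(l,[2,50,98],axis=0),cv2.minAreaRect(l[:,:2].astype('f4')*1000))
    m=(abs(P[...,0]-.615)<.055)&(abs(P[...,1]-.161)<.06)&(P[...,2]>zt-.012)&(P[...,2]<zt+.02)
    l=P[m]
    if len(l)>20:print('feet',np.percentile(l,[1,50,99],axis=0),cv2.minAreaRect(l[:,:2].astype('f4')*1000))
E
python3 m.py
```

```text
yaw now 3.6820199593182155 tcp [0.61778664 0.12734831 0.23025443] shift [-0.00881235 -3.42089616  0.11708262] turn [-1.52963545  0.18072432  3.27999059]
[0.06326466 0.42516703 0.20616962 1.35421389 0.02677051 3.14059358]
side 345
[[0.57031097 0.15952805 0.08631448]
 [0.61432585 0.16415691 0.09653886]
 [0.65981313 0.1666843  0.09989053]] ((615.7573852539062, 162.44117736816406), (96.44344329833984, 9.503850936889648), 0.3856360614299774)
feet [[0.5961635  0.10301424 0.15607281]
 [0.61206129 0.15567904 0.16697301]
 [0.63520469 0.1635914  0.17502498]] ((617.92578125, 132.7533416748047), (41.144126892089844, 61.758575439453125), 3.452892541885376)
wrist 506
[[0.62127824 0.15874113 0.08683478]
 [0.64300868 0.16222902 0.09870507]
 [0.66259385 0.16636016 0.10123022]] ((642.05712890625, 162.5741729736328), (43.912235260009766, 8.005428314208984), 0.8684752583503723)
feet [[0.60878908 0.10136985 0.15856974]
 [0.6227086  0.13240783 0.17155861]
 [0.63866532 0.16237075 0.17450582]] ((620.6178588867188, 131.3880157470703), (33.47029113769531, 62.78012466430664), 3.429767370223999)
```

Joint 6 is at its 3.14 limit, so the arm can't reach this yaw. A half turn the other way gives an equivalent handle pose, because the arch is symmetric.

Emit:
carry_out(
  steps=[
    [[0,0,-8],[0,0,0],255],
    [[0,0,-18],[0,-0.5,0],255],
    [[0,0,-28],[0,-1,0],255],
    [[0,0,-38],[0,-1.5,0],255],
    [[0,0,-48],[0,-2,0],255],
    [[0,0,-58],[0,-2.5,0],255],
    [[0,0,-68],[0,-3,0],255],
    [[0,0,-78],[0,-3.4,0],255],
  ],
)

```text
clock: 8.45
tcp_pos: [0.6156, 0.1615, 0.2312]
orientation: [-0.011, 0.755, 0.656, 0.007]
wrist_force: [-0.3, -0.4, -2.0]
finger_gap: 0.0269
grip_force: 69.7
```

Emit:
carry_out(
  steps=[
    [[0,0,-10],[0,0,0],255],
    [[0,0,-20],[0,0,0],255],
    [[0,0,-30],[0,0,0],255],
    [[0,0,-40],[0,0,0],255],
    [[0,0,-50],[0,0,0],255],
    [[0,0,-60],[0,0,0],255],
    [[0,0,-70],[0,0,0],255],
    [[0,0,-80],[0,0,0],255],
  ],
)

```text
clock: 9.45
tcp_pos: [0.6156, 0.1613, 0.2312]
orientation: [-0.004, 0.156, 0.988, 0.013]
wrist_force: [-0.8, -0.5, -2.1]
finger_gap: 0.0271
grip_force: 69.7
```

```bash
python3 -c "
from h import *
go([.6155,.1615,.23],180.4)"
```

```text
yaw now 162.02065801646287 tcp [0.61558689 0.16129579 0.23118835] shift [0.01312856 0.0138784  0.11937089] turn [  1.47572606  -0.46694007 -18.38656132]
```

Emit:
carry_out(
  steps=[
    [[0.8,-0.2,-9],[0,0,0.1],255],
    [[1.5,-0.5,-18.4],[0,0,0.1],255],
    [[1.5,-0.5,-18.4],[0,0,0.1],255],
    [[1.5,-0.5,-18.4],[0,0,0.1],255],
    [[1.5,-0.5,-18.4],[0,0,0.1],255],
    [[1.5,-0.5,-18.4],[0,0,0.1],255],
    [[1.5,-0.5,-18.4],[0,0,0.1],255],
    [[1.5,-0.5,-18.4],[0,0,0.1],255],
  ],
)

```text
clock: 10.45
tcp_pos: [0.6156, 0.1613, 0.2302]
orientation: [0.0, -0.001, 1.0, -0.0]
wrist_force: [0.3, -0.0, -1.5]
finger_gap: 0.0275
grip_force: 69.7
```

```bash
sed -i 's/,0.4)/,180.4)/' m.py; python3 m.py; python3 - <<'E'
from h import *
im,d,P=cloud('wrist');im2,_,_=cloud('side')
cv2.imwrite('pics/c.png',cv2.resize(np.hstack([im[:300,130:430],im2[100:400,100:300]]),None,fx=1.5,fy=1.5)[...,::-1])
E
```

```text
yaw now -179.9272887465942 tcp [0.61561512 0.16133915 0.23017942] shift [0.01149823 0.0161081  0.01792981] turn [-0.02859475  0.02199147 -0.32729423]
[ 1.30532459e-01  4.36563989e-01  2.23640441e-01  1.35755494e+00
 -5.43478821e-04  1.29263418e-01]
side 347
[[0.57034458 0.15934527 0.08673102]
 [0.61425051 0.16411898 0.09643548]
 [0.65961305 0.16660689 0.10005896]] ((615.7177124023438, 162.1367950439453), (95.96749877929688, 9.24806022644043), 0.5403617024421692)
feet [[0.59574267 0.1313594  0.15637438]
 [0.61002901 0.18679194 0.16682955]
 [0.63471891 0.19569968 0.17454703]] ((615.7675170898438, 162.70327758789062), (68.86371612548828, 40.284080505371094), 89.87044525146484)
wrist 740
[[0.56859767 0.15774705 0.08748174]
 [0.59778214 0.16194721 0.09897927]
 [0.65484158 0.16547886 0.10103812]] ((611.9805908203125, 161.66395568847656), (90.00518798828125, 7.709981441497803), 0.26357975602149963)
feet [[0.59521738 0.12945586 0.15841397]
 [0.60965717 0.16265743 0.16935613]
 [0.62400542 0.19451641 0.17439618]] ((611.5154418945312, 161.96466064453125), (66.2086181640625, 33.0662727355957), 89.85831451416016)
```

View pics/c.png

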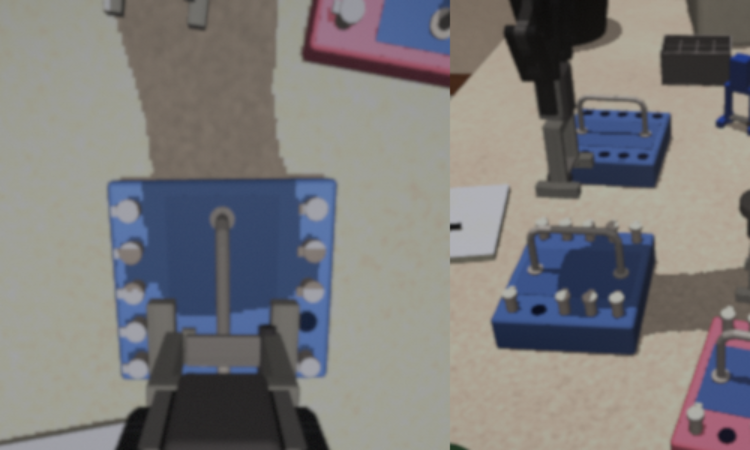

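The wrist view shows the loop bar at (222,290), midway between the arch legs at (160,330) and (285,330). The measured bar and feet centres agree within 0.5 mm, so I'm pushing down.

Emit:
carry_out(
  steps=[
    [[0,0,0],[0,0,1],255],
    [[0,0,0],[0,0,2.5],255],
    [[0,0,0],[0,0,4],255],
    [[0,0,0],[0,0,5.3],255],
    [[0,0,0],[0,0,6.3],255],
    [[0,0,0],[0,0,7],255],
    [[0,0,0],[0,0,7.5],255],
    [[0,0,0],[0,0,8],255],
  ],
  force=90,
)

```text
clock: 11.65
tcp_pos: [0.6164, 0.1615, 0.1512]
orientation: [0.001, -0.001, 1.0, -0.0]
wrist_force: [-0.5, 0.8, 6.1]
finger_gap: 0.0269
grip_force: 90.6
```

```bash
python3 -c "
from h import *
go([.6155,.1613,.115],180.)
print(env.get_state()['wrist_force'])"
```

```text
yaw now -179.90986427941 tcp [0.6163832  0.16148343 0.15122369] shift [ 0.09826005 -0.01790718  3.62211531] turn [-0.00456579  0.15677815  0.09012925]
[-0.52034779  0.8359331   6.07776731]
```

Gate contact shows as about 8 N up. I'll continue to the feet.

Emit:
carry_out(
  steps=[
    [[0,0,0],[0,0,0.6],255],
    [[0,0,0],[0,0,1.2],255],
    [[0,0,0],[0,0,1.8],255],
    [[0,0,0],[0,0,2.4],255],
    [[0,0,0],[0,0,2.9],255],
    [[0,0,0],[0,0,3.3],255],
    [[0,0,0],[0,0,3.5],255],
    [[0,0,0],[0,0,3.5],255],
  ],
)

```text
clock: 12.65
tcp_pos: [0.6157, 0.1611, 0.1151]
orientation: [0.0, -0.001, 1.0, -0.0]
wrist_force: [-0.2, -0.1, -1.9]
finger_gap: 0.0266
grip_force: 90.8
```

```bash
python3 - <<'E'
from h import *
go([.6155,.1613,.115],180.);s=env.get_state();print(s['wrist_force'],s['ft_torque'])
im,d,P=cloud('wrist');im2,_,_=cloud('side')
cv2.imwrite('pics/d.png',cv2.resize(np.hstack([im[:300,130:430],im2[160:460,130:330][:260].repeat(1,0) if 0 else im2[120:420,100:300]]),None,fx=1.5,fy=1.5)[...,::-1])
E
```

```text
yaw now -179.92657351896693 tcp [0.61565292 0.16109543 0.1151355 ] shift [0.01527057 0.02048653 0.01352964] turn [-0.04107461  0.02094666  0.07341898]
[-0.20899059 -0.10393289 -1.91558354] [0.02614515 0.09097971 0.00918915]
```

View pics/d.png

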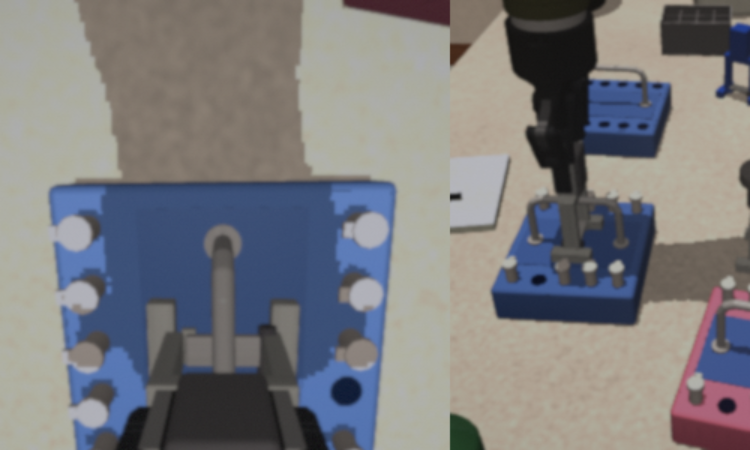

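The gate shows shut under the bar at (222,350). The wrist force is still −1.9 N, so the feet aren't bearing yet, and I'll go down a little more.

Emit:
carry_out(
  steps=[
    [[0,0,0],[0,0,0.1],255],
    [[0,0,0],[0,0,0.1],255],
    [[0,0,0],[0,0,0.2],255],
    [[0,0,0],[0,0,0.2],255],
    [[0,0,0],[0,0,0.2],255],
    [[0,0,0],[0,0,0.2],255],
    [[0,0,0],[0,0,0.2],255],
    [[0,0,0],[0,0,0.2],255],
  ],
)

```text
clock: 13.75
tcp_pos: [0.616, 0.1614, 0.1149]
orientation: [0.001, -0.001, 1.0, -0.0]
wrist_force: [-2.9, -0.1, 9.6]
finger_gap: 0.0269
grip_force: 92.6
```

Seated at 9.6 N. Releasing and retreating now.

Emit:
carry_out(
  steps=[
    [[0,0,0],[0,0,-0.1],255],
    [[0,0,0],[0,0,-0.1],120],
    [[0,0,0],[0,0,-0.1],0],
    [[0,0,0],[0,0,-0.1],0],
    [[0,0,0],[0,0,-0.1],0],
    [[0,0,0],[0,0,-0.1],0],
    [[0,0,0],[0,0,-3],0],
    [[0,0,0],[0,0,-7],0],
  ],
)

```text
clock: 14.75
tcp_pos: [0.6146, 0.1612, 0.1825]
orientation: [-0.001, -0.001, 1.0, -0.0]
wrist_force: [0.5, -1.4, -0.3]
finger_gap: 0.085
grip_force: 0.0
```

Emit:
carry_out(
  steps=[
    [[0,0,0],[0,0,-3],0],
    [[0,0,0],[0,0,-6],0],
    [[0,0,0],[0,0,-9],0],
    [[0,0,0],[0,0,-9],0],
    [[0,0,0],[0,0,-9],0],
    [[0,0,0],[0,0,-9],0],
    [[0,0,0],[0,0,-9],0],
    [[0,0,0],[0,0,-9],0],
  ],
)

```text
clock: 15.75
tcp_pos: [0.6154, 0.1613, 0.2726]
orientation: [-0.0, -0.001, 1.0, -0.0]
wrist_force: [-0.6, 0.5, 0.8]
finger_gap: 0.0852
grip_force: 0.0
```

```bash
python3 - <<'E'
from h import *
s=env.get_state();print(s['tcp_pos'],s['finger_gap'])
im,d,P=cloud('wrist');im2,_,P2=cloud('side')
for A in(P,P2):
    t=A[(abs(A[...,0]-.6155)<.03)&(abs(A[...,1]-.1615)<.03)&(A[...,2]>.145)&(A[...,2]<.17)]
    print(len(t),t.mean(0),np.percentile(t,[2,98],axis=0))
cv2.imwrite('pics/e.png',cv2.resize(np.hstack([im[:300,130:430],im2[120:420,100:300]]),None,fx=1.5,fy=1.5)[...,::-1])
E
```

```text
[0.61535888 0.1613487  0.27259497] 0.0851738257319061
1175 [0.61374502 0.16176758 0.15625056] [[0.60165181 0.14820146 0.14764007]
 [0.62805048 0.17503948 0.15829644]]
331 [0.61415025 0.16675126 0.15363161] [[0.6020269  0.15028747 0.1458262 ]
 [0.62860688 0.17610288 0.15731044]]
```

View pics/e.png

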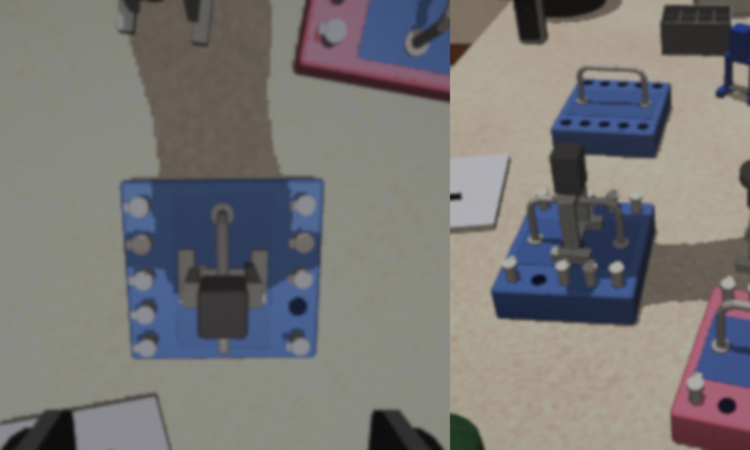

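The handle stands upright over the loop with its knob at (222,308) and its top at z = 0.156, which puts the feet on the rack. The gripper is clear.

```bash
python3 -c "
from workcell import env
print(env.hand_in())"
```

```text
the job is handed in; nothing more can be done
None
```

I pushed the snap-gate handle down over the filled rack's loop, saw the gate shut beneath the bar, left it standing upright with its feet on the rack, and handed the job in at about 16 s; no verdict was returned.

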